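Fold away the dice fence on the chess box

ROBOT

A 6-joint arm with a two-finger parallel gripper is mounted at the origin on the work surface. World frame = base frame: x ahead of the robot, y to its left, z up, the work surface at z = 0. Lengths are in m, angles in rad, forces in N, time in s.
With the tool pointing down it reaches from about 0.375 to 0.9 m from the base axis. Payload 3.1 kg.
Tool frame: the origin (TCP) lies at the very end of the fingers, on their centre line; the grasp point (between the pads) lies 19 mm behind it; z points along the fingers, y is the direction in which the jaws open and shut (so a half turn about z gives the same grasp; the last joint's range is limited). The gripper opens to 85 mm and grips with 20 to 120 N. Pads are 22 mm wide; open, the fingers measure 114 mm over their backs; the gripper's body (76 mm by 85 mm) begins 54 mm behind the grasp point. The pads swing forward as they close: fully open they stand 13 mm farther back than shut.
Start: joints at [1.113, 0.527, 1.433, -0, 1.181, -0.178], TCP at [0.173, 0.601, 0.231] pointing down, gripper open.
Joint ranges: [-3.08, 3.08], [-0.75, 2.2], [0.22, 2.44], [-1.43, 4.57], [0, 2.65], [-2.85, 2.85]. Speed limits (rad/s): [2.79, 2.79, 3.14, 3.14, 3.14, 3.14].

INTERFACE

Orientations are given as a unit quaternion [x, y, z, w].
In Python, from station import manip gives the robot as it stands.
- The arm moves only by the tool send_rows, never from a script. Its argument "motion" is a list of rows, each an object with "gripper": the finger opening in mm, from 0 to 85.4; "travel": the shift along the tool's x, y, z in mm, a list of three; "rotation": the turn, a rotation vector about the tool's x, y, z in degrees, a list of three. In form: [{"gripper": gripper, "travel": [x, y, z], "rotation": [ax, ay, az]}, ...]. A call has 1 to 12 rows; each row shifts and turns the commanded pose from where the row before left it, along the tool's axes as they then stand; what a row does not reach is not made up. A row lasts 1/12 s, in which the tool goes at most 41.7 mm and 7.16 degrees, less where a joint would pass 70% of its speed; a pose out of reach is approached as far as the arm can. A call is refused whole if a number of a shift passes 41.7 or a number of a turn 7.16, either way. A call with a gripper value outside its range is refused whole. The fingers move at their own pace and stop on an object; "newtons" is the grip in N (left out, the last holds). Time passes only in rows, so rows that do not move let the fingers close. It gives the time, the measured TCP pose, the force and the opening at its end, in the units of the state.
- manip.sense(): the state, without advancing time (a new reading comes with each control period).
- manip.snapshot(name): name is "scene" or "top" or "wrist"; returns the picture (420x560x3 uint8, red, green, blue); there is no depth.
- manip.calibration(name): a dict with "fx", "fy", "cx", "cy" (pixels), "k1" (the pictures are not rectified: a ray, as slopes to the right and down, at radius r is drawn at 1 + k1 r^2 times it, then the intrinsics apply), "cam_to_world" (4x4, takes a point from camera to world coordinates). Camera axes: x right, y down, z forward; pixel columns grow to the right and rows downward; lengths in m; the calibration is good to about 2 mm. A picture is of the moment at which its call begins: read the wrist's pose just before it. calibration takes no time and is no camera call; for the wrist camera it gives the pose at the moment of the call.
- manip.sign_off(): hands the job in, once; it reports no verdict.
The state is a dict: "t": time; "q": joint angles; "qd": joint speeds; "tau": joint torques, N m; "tcp_pos": TCP position; "tool_rot": TCP orientation; "force": force on the tool from outside, world axes, zero at the start; "ft_torque": the same for the moment, N m; "finger_gap": opening from 0.0 (shut) to 1.0 (fully open).
Only numpy, scipy, OpenCV 4.12 (cv2) and the standard library are available. Lean on these libraries where they do the work, as an engineer would, in place of code of your own. Each camera call takes 0.05 s, during which the arm holds its last target. There are 200 camera calls.

TASK

The dice game is over: fold up the two-leaf dice fence that stands out from the side of the green chess box. First fold the blue outer leaf back flat against the white inner leaf while the white leaf still stands out, and only then swing the folded pair flat against the side of the box. Do not disturb the red dice cup.

Things in the scene. Friction and masses are not known exactly. Their poses are not given: they have to be found in the camera images.
- chess_box: Green chess box, chequered lid, 200 x 120 x 42 mm (x, y, z), fixed. Origin: centre of underside. Fence hinge post (vertical, 50 mm high) at box x +85, y +68 mm. White inner leaf stands out from the +y side; from above it swings counter-clockwise about the post to a stop: fully home it lies along the +y side, middle knob at box x -45, y +74 mm. Leaf hinges are stiff (about 1 N) and stay where left.
- middle_knob (a point): Black upright round knob, 18 mm wide, 51 to 85 mm above the ledge, on the pin joining white inner and blue outer leaf; spins freely, so a gripper holding it need not turn. Point: on its axis, 70 mm up. Frame turns with the inner leaf: +x along that leaf to the hinge post (130 mm away), z up, +y the side where the outer leaf folds. Leaves: 8 mm thick, top edge 50 mm up.
- end_knob (a point): White upright round knob, same size and height, also spinning freely, near the free end of the blue outer leaf, 105 mm from the middle knob. Point: on its axis, 70 mm above the ledge. From above the outer leaf folds clockwise about the middle knob to a stop; folded flat on the inner leaf, this knob is at x +105, y +6 mm in the middle knob's frame, near the hinge post.
- dice_cup: Red hard plastic dice cup, 66 mm across, 85 mm tall, loose, upright, about 225 mm from the hinge post: the fence would hit it if swung home with its outer leaf still out. Origin: centre of its underside. Leave it standing where it is.

How it is judged:
On the way:
1. the blue outer leaf is folded flat against the white inner leaf (within about 10 degrees) while the inner leaf still stands well out from the box (x of end_knob in the frame of middle_knob above 0.09 m and y of end_knob in the frame of middle_knob below 0.027 m and y of middle_knob in the frame of chess_box above 0.14 m), for 0.2 s.
At the end, for the whole second after the job is handed in: The outer leaf lies against the inner leaf and the inner leaf against the side of the box, each within about 10 degrees (end knob within 21 mm of its folded place, middle knob within 25 mm of its closed place), and the dice cup stands within 20 mm of where it was (x of end_knob in the frame of middle_knob above 0.09 m and y of end_knob in the frame of middle_knob below 0.027 m and x of middle_knob in the frame of chess_box below -0.025 m and y of middle_knob in the frame of chess_box below 0.099 m and distance of dice_cup from where it was at the start of the episode below 0.02 m and angle between dice_cup's own z axis and vertical below 0.2 rad); the robot touches nothing.
It fails at once if the dice cup is pushed more than 20 mm or tipped (distance of dice_cup from where it was at the start of the episode above 0.02 m or angle between dice_cup's own z axis and vertical above 0.3 rad).
It also fails if it takes over 48 s, if anything falls off the work surface, if the arm or the gripper's body presses on something with over 40 N, if the wrist force passes 120 N, or if a joint passes its speed limit or range.

## Working session

There is one attempt and no reset: what is moved stays moved. The work goes in short steps, Python scripts to look and compute and a tool call to move; the robot and the scene stay as the last step left them, time stands still between calls to the robot, and variables do not carry over. Pictures are saved under pics/ and viewed, about 8 in all and at most 12, crops included, and the job is handed in when it is done.

Besides the shell and the picture viewer there is one more tool, called after ">>>" as name([rows], argument=value, ...), one row to a line, values as JSON. send_rows: Moves the arm, as the interface text tells. Its arguments: {"type":"object","properties":{"motion":{"type":"array","items":{"type":"object","properties":{"gripper":{"type":"number"},"travel":{"type":"array","items":{"type":"number"}},"rotation":{"type":"array","items":{"type":"number"}}}}},"newtons":{"type":"number"}},"required":["motion"]}

```bash
mkdir -p pics; ls
python3 - <<'E'
from station import manip
import cv2,numpy as np
s=manip.sense();print({k:np.round(v,3) for k,v in s.items()})
for n in("top","scene"):
    cv2.imwrite(f"pics/{n}0.png",manip.snapshot(n)[:,:,::-1]);print(n,manip.calibration(n))
E
```

```text
pics
{'t': np.float64(0.0), 'q': array([ 1.113,  0.528,  1.434,  0.   ,  1.181, -0.179]), 'qd': array([-0.   ,  0.   , -0.003, -0.001, -0.001,  0.   ]), 'tau': array([-0.0000e+00, -4.4236e+01, -1.7802e+01, -0.0000e+00,  9.0000e-03,
       -0.0000e+00]), 'tcp_pos': array([0.172, 0.6  , 0.23 ]), 'tool_rot': array([ 0.139,  0.99 , -0.001, -0.   ]), 'force': array([-0.526,  0.877, -0.723]), 'ft_torque': array([ 0.006,  0.015, -0.085]), 'finger_gap': np.float64(1.001)}
top {'fx': 460.6322063644391, 'fy': 460.6322063644391, 'cx': 277.1956869864306, 'cy': 213.65326862618969, 'k1': -0.09915548134535797, 'cam_to_world': array([[-0.00508203, -0.98800568,  0.15433387,  0.38305721],
       [-0.99997407,  0.0042337 , -0.00582493, -0.16501752],
       [ 0.00510166, -0.15435947, -0.98800158,  0.71286576],
       [ 0.        ,  0.        ,  0.        ,  1.        ]])}
scene {'fx': 424.1966768169828, 'fy': 424.1966768169828, 'cx': 281.9145786768233, 'cy': 211.16981424987196, 'k1': 0.024512729075299056, 'cam_to_world': array([[-0.2921168 ,  0.70270401, -0.64874868,  0.87520697],
       [ 0.95635358,  0.2093382 , -0.2038758 , -0.05331591],
       [-0.00745646, -0.67998867, -0.7331847 ,  0.54831508],
       [ 0.        ,  0.        ,  0.        ,  1.        ]])}
```

View pics/top0.png

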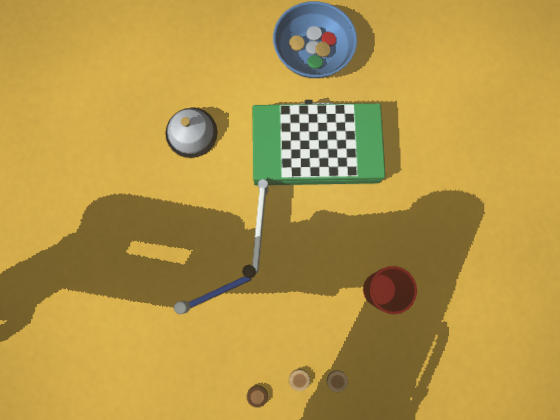

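View pics/scene0.png

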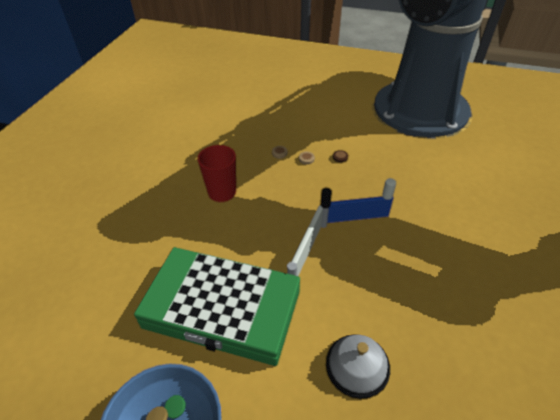

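The top view shows the hinge post at (263,184), middle knob at (249,271), end knob at (180,308) and cup at (390,290). The scene view has the middle knob's top at (326,190) and the end knob's at (390,184). Next I'll triangulate these.

```bash
cat > h.py <<'E'
import numpy as np,cv2
from station import manip
def ray(n,p,c=None):
    c=c or manip.calibration(n)
    K=np.array([[c["fx"],0,c["cx"]],[0,c["fy"],c["cy"]],[0,0,1]])
    u=cv2.undistortPoints(np.array([[p]],float),K,np.array([c["k1"],0,0,0.]))[0,0]
    T=np.array(c["cam_to_world"]);return T[:3,3],T[:3,:3]@[u[0],u[1],1]
def plane(n,p,z,c=None):
    o,d=ray(n,p,c);return o+d*(z-o[2])/d[2]
def tri(p,q):
    a,d=ray("top",p);b,e=ray("scene",q)
    s=np.linalg.lstsq(np.c_[d,-e],b-a,rcond=None)[0];x,y=a+s[0]*d,b+s[1]*e
    return (x+y)/2,np.linalg.norm(x-y)
def quat2R(q):
    from scipy.spatial.transform import Rotation as R;return R.from_quat(q).as_matrix()
E
python3 - <<'E'
from h import *
np.set_printoptions(precision=4,suppress=True)
for n,p,q in (("mid",(249,271),(326.5,191)),("end",(180,308),(390,183)),("post",(263,184),(294,267))): print(n,*tri(p,q))
for n,p,z in (("mid",(249,271),.085),("end",(180,308),.085),("post",(263,184),.05),("cup",(393,290),.085),("boxUL",(253,105),.042),("boxUR",(382,103),.042),("boxLL",(254,179),.042),("boxLR",(384,178),.042)): print(n,plane("top",p,z))
im=cv2.imread("pics/top0.png")
cv2.imwrite("pics/z.png",cv2.resize(im[160:330,150:430],None,fx=2.8,fy=2.8,interpolation=cv2.INTER_CUBIC))
print(quat2R(manip.sense()["tool_rot"]))
E
```

```text
mid [ 0.4025 -0.1292  0.0829] 0.0015227476763058764
end [ 0.3528 -0.0361  0.08  ] 0.00014183322722618235
post [ 0.5312 -0.1462  0.0464] 0.003995152556489318
mid [ 0.4026 -0.1301  0.085 ]
end [ 0.3531 -0.0372  0.085 ]
post [ 0.5309 -0.1483  0.05  ]
cup [ 0.3755 -0.3255  0.085 ]
boxUL [ 0.6573 -0.1326  0.042 ]
boxUR [ 0.6609 -0.3324  0.042 ]
boxLL [ 0.5403 -0.1346  0.042 ]
boxLR [ 0.5414 -0.3298  0.042 ]
[[-0.9611  0.2762 -0.0009]
 [ 0.2762  0.9611 -0.0018]
 [ 0.0003 -0.0019 -1.    ]]
```

View pics/z.png

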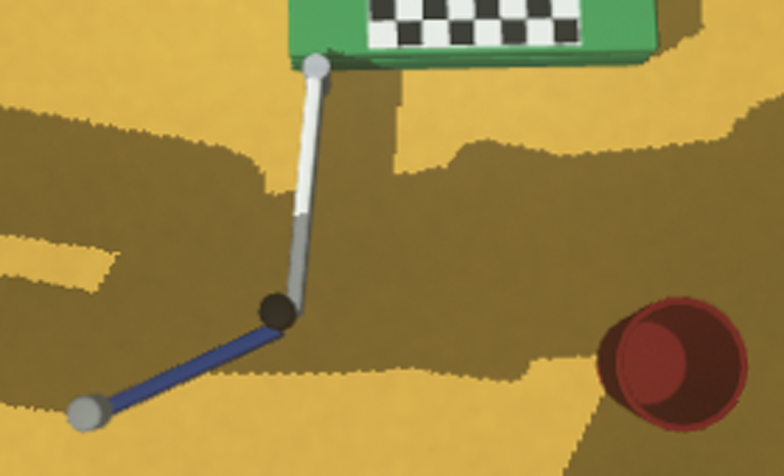

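The distances agree with the task: post to middle knob is 130 mm and middle to end knob is 105 mm. The end knob is 0.355 m from the base, which is inside the minimum reach. I'll swing the fence about 30° clockwise by the middle knob first, so the end knob comes within reach. The first moves square the tool to the world axes and travel over.

>>> send_rows([
  {"rotation": [0,0,-4],"travel": [0,0,0],"gripper": 85},
  {"rotation": [0,0,-4],"travel": [0,0,0],"gripper": 85},
  {"rotation": [0,0,-4],"travel": [0,0,0],"gripper": 85},
  {"rotation": [0,0,-4],"travel": [0,0,0],"gripper": 85},
  {"travel": [-28,-28,0],"rotation": [0,0,0],"gripper": 85},
  {"travel": [-28,-28,0],"rotation": [0,0,0],"gripper": 85},
  {"travel": [-28,-28,0],"rotation": [0,0,0],"gripper": 85},
  {"travel": [-28,-28,0],"rotation": [0,0,0],"gripper": 85},
  {"travel": [-28,-28,0],"rotation": [0,0,0],"gripper": 85},
  {"travel": [-28,-28,0],"rotation": [0,0,0],"gripper": 85},
  {"travel": [-28,-28,0],"rotation": [0,0,0],"gripper": 85},
  {"travel": [-28,-28,0],"rotation": [0,0,0],"gripper": 85},
])

```text
t: 1.1
tcp_pos: [0.3972, 0.3749, 0.231]
tool_rot: [0.0, 1.0, -0.0, -0.0]
force: [-0.2, 0.6, -0.1]
finger_gap: 0.996
```

>>> send_rows([
  {"travel": [-4,-38,0],"rotation": [0,0,0],"gripper": 85},
  {"travel": [-4,-38,0],"rotation": [0,0,0],"gripper": 85},
  {"travel": [-4,-38,0],"rotation": [0,0,0],"gripper": 85},
  {"travel": [-4,-38,0],"rotation": [0,0,0],"gripper": 85},
  {"travel": [-4,-38,0],"rotation": [0,0,0],"gripper": 85},
  {"travel": [-4,-38,0],"rotation": [0,0,0],"gripper": 85},
  {"travel": [-4,-38,0],"rotation": [0,0,0],"gripper": 85},
  {"travel": [-4,-38,0],"rotation": [0,0,0],"gripper": 85},
  {"travel": [-4,-38,0],"rotation": [0,0,0],"gripper": 85},
  {"travel": [-4,-38,0],"rotation": [0,0,0],"gripper": 85},
])

```text
t: 1.93
tcp_pos: [0.4358, -0.0052, 0.2312]
tool_rot: [0.0, 1.0, 0.0, -0.0]
force: [1.5, 0.5, -0.1]
finger_gap: 0.995
```

>>> send_rows([
  {"travel": [7,-25,0],"rotation": [0,0,0],"gripper": 60},
  {"travel": [7,-25,0],"rotation": [0,0,0],"gripper": 60},
  {"travel": [6,-25,0],"rotation": [0,0,0],"gripper": 60},
  {"travel": [7,-25,0],"rotation": [0,0,0],"gripper": 60},
  {"travel": [6,-25,0],"rotation": [0,0,0],"gripper": 60},
  {"travel": [0,0,30],"rotation": [0,0,0],"gripper": 60},
  {"travel": [0,0,30],"rotation": [0,0,0],"gripper": 60},
  {"travel": [0,0,30],"rotation": [0,0,0],"gripper": 60},
  {"travel": [0,0,15],"rotation": [0,0,0],"gripper": 60},
  {"travel": [0,0,0],"rotation": [0,0,0],"gripper": 60},
])

```text
t: 2.77
tcp_pos: [0.401, -0.1273, 0.1236]
tool_rot: [0.001, 1.0, 0.002, -0.003]
force: [0.2, 0.1, 0.3]
finger_gap: 0.705
```

Run:
```python
from h import *
c=manip.calibration("wrist");s=manip.sense();im=manip.snapshot("wrist")[:,:,::-1]
cv2.imwrite("pics/w1.png",im)
print(s["tcp_pos"],s["finger_gap"]);c["k1"]
T=np.linalg.inv(c["cam_to_world"])
for p in((.4026,-.13,.085),(.3531,-.0372,.085)):
    q=(T@[*p,1])[:3];print(q,c["fx"]*q[0]/q[2]+c["cx"],c["fy"]*q[1]/q[2]+c["cy"])
```

```text
[ 0.40095358 -0.12734329  0.1235723 ] 0.7050928288737744
[-0.00301511  0.0198197   0.19315049] 268.9786552828076 241.8346962766613
[ 0.08963493 -0.02835278  0.18060168] 456.3064917058567 146.83809189359337
```

View pics/w1.png

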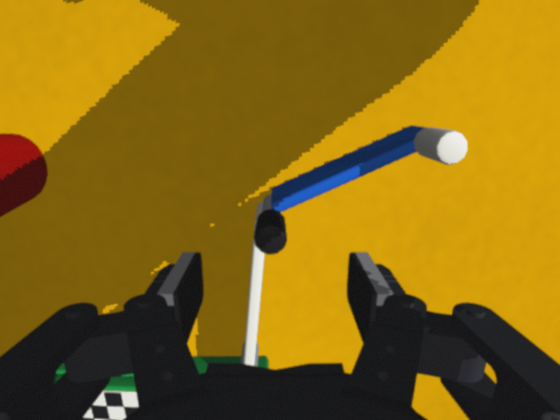

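The wrist view shows the middle knob's top at about (270,236), where I predicted it (269,242), and between the fingers. I'll descend and grip it.

>>> send_rows([
  {"travel": [-1,-2,20],"rotation": [0,0,0],"gripper": 60},
  {"travel": [0,0,20],"rotation": [0,0,0],"gripper": 60},
  {"travel": [0,0,18],"rotation": [0,0,0],"gripper": 60},
  {"travel": [0,0,9],"rotation": [0,0,0],"gripper": 60},
  {"travel": [0,0,0],"rotation": [0,0,0],"gripper": 14},
  {"travel": [0,0,0],"rotation": [0,0,0],"gripper": 14},
  {"travel": [0,0,0],"rotation": [0,0,0],"gripper": 14},
  {"travel": [0,0,0],"rotation": [0,0,0],"gripper": 14},
  {"travel": [0,0,0],"rotation": [0,0,0],"gripper": 14},
], newtons=40)

```text
t: 3.57
tcp_pos: [0.405, -0.1309, 0.0605]
tool_rot: [0.0, 1.0, -0.001, 0.001]
force: [0.0, 0.1, 4.9]
finger_gap: 0.191
```

>>> send_rows([
  {"travel": [-1,5.5,-1],"rotation": [0,0,0],"gripper": 14},
  {"travel": [-1,5.4,-1],"rotation": [0,0,0],"gripper": 14},
  {"travel": [-1.5,5.4,0],"rotation": [0,0,0],"gripper": 14},
  {"travel": [-1.5,5.4,0],"rotation": [0,0,0],"gripper": 14},
  {"travel": [0,0,0],"rotation": [0,0,0],"gripper": 14},
])

```text
t: 3.98
tcp_pos: [0.4102, -0.108, 0.061]
tool_rot: [-0.0, 1.0, -0.0, 0.001]
force: [3.7, 0.0, -11.3]
finger_gap: 0.193
```

>>> send_rows([
  {"travel": [-1.9,5.2,1],"rotation": [0,0,0],"gripper": 14},
  {"travel": [-1.9,5.2,0.5],"rotation": [0,0,0],"gripper": 14},
  {"travel": [-2.4,5,0],"rotation": [0,0,0],"gripper": 14},
  {"travel": [-2.4,5,0],"rotation": [0,0,0],"gripper": 14},
  {"travel": [-2.8,4.8,0],"rotation": [0,0,0],"gripper": 14},
  {"travel": [-2.8,4.8,0],"rotation": [0,0,0],"gripper": 14},
  {"travel": [-3.2,4.6,0],"rotation": [0,0,0],"gripper": 14},
  {"travel": [-3.2,4.6,0],"rotation": [0,0,0],"gripper": 14},
  {"travel": [0,0,0],"rotation": [0,0,0],"gripper": 14},
])

```text
t: 4.73
tcp_pos: [0.4307, -0.0687, 0.0604]
tool_rot: [-0.0, 1.0, -0.0, 0.001]
force: [1.6, -1.2, 6.8]
finger_gap: 0.196
```

>>> send_rows([
  {"travel": [0,0,0],"rotation": [0,0,0],"gripper": 60},
  {"travel": [0,0,0],"rotation": [0,0,0],"gripper": 60},
  {"travel": [0,0,0],"rotation": [0,0,0],"gripper": 60},
  {"travel": [0,0,-20],"rotation": [0,0,0],"gripper": 60},
  {"travel": [0,0,-25],"rotation": [0,0,0],"gripper": 60},
  {"travel": [0,0,-25],"rotation": [0,0,0],"gripper": 60},
  {"travel": [0,30,0],"rotation": [0,0,0],"gripper": 60},
  {"travel": [0,30,0],"rotation": [0,0,0],"gripper": 60},
  {"travel": [0,0,0],"rotation": [0,0,0],"gripper": 60},
])

```text
t: 5.48
tcp_pos: [0.4274, -0.0058, 0.1299]
tool_rot: [-0.001, 1.0, 0.001, -0.002]
force: [-0.5, 1.0, 0.5]
finger_gap: 0.701
```

Run:
```python
from h import *
c=manip.calibration("wrist");s=manip.sense();im=manip.snapshot("wrist")[:,:,::-1]
print(s["tcp_pos"])
im2=manip.snapshot("top")[:,:,::-1]
cv2.imwrite("pics/w2.png",np.hstack([cv2.resize(im,(400,300)),cv2.resize(im2,(400,300))]))
import json;c["cam_to_world"]=np.array(c["cam_to_world"]).tolist();json.dump(c,open("c2.json","w"))
m=(cv2.cvtColor(im,cv2.COLOR_BGR2HSV)[:,:,2]>170)&(cv2.cvtColor(im,cv2.COLOR_BGR2HSV)[:,:,1]<40)
n,_,st,ce=cv2.connectedComponentsWithStats(m.astype(np.uint8))
for i in range(1,n):
    if st[i,4]>80: print(st[i],ce[i],plane("wrist",ce[i],.085,c))
```

```text
[ 0.42738846 -0.00584382  0.12993745]
[339 225  27  26 552] [352.21195652 237.38043478] [0.42915541 0.03689913 0.085     ]
[111 249  39  50 464] [129.92025862 272.67672414] [ 0.45079837 -0.08819684  0.085     ]
```

View pics/w2.png

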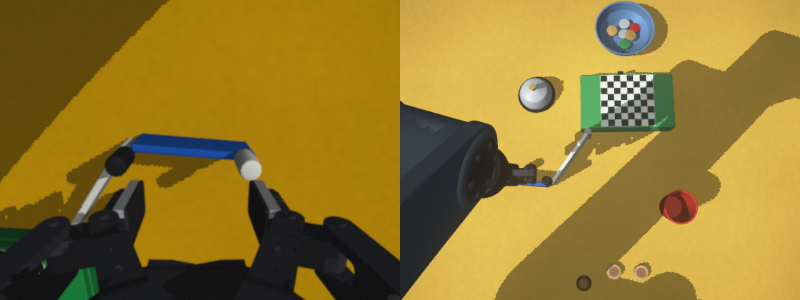

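The end knob measures (0.429, 0.037), now within reach and where I predicted. I'll grip it.

>>> send_rows([
  {"travel": [-1,15,0],"rotation": [0,0,0],"gripper": 60},
  {"travel": [-1,15,0],"rotation": [0,0,0],"gripper": 60},
  {"travel": [0,13,0],"rotation": [0,0,0],"gripper": 60},
  {"travel": [0,0,0],"rotation": [0,0,0],"gripper": 60},
  {"travel": [0,0,25],"rotation": [0,0,0],"gripper": 60},
  {"travel": [0,0,25],"rotation": [0,0,0],"gripper": 60},
  {"travel": [0,0,18],"rotation": [0,0,0],"gripper": 60},
  {"travel": [0,0,0],"rotation": [0,0,0],"gripper": 14},
  {"travel": [0,0,0],"rotation": [0,0,0],"gripper": 14},
  {"travel": [0,0,0],"rotation": [0,0,0],"gripper": 14},
  {"travel": [0,0,0],"rotation": [0,0,0],"gripper": 14},
  {"travel": [0,0,0],"rotation": [0,0,0],"gripper": 14},
])

```text
t: 6.58
tcp_pos: [0.4323, 0.0331, 0.0627]
tool_rot: [0.0, 1.0, -0.0, 0.001]
force: [-0.6, -0.4, -1.8]
finger_gap: 0.189
```

Run:
```python
import numpy as np
s=np.radians(np.linspace(88.5,-35,25));p=np.c_[-np.cos(s),np.sin(s)]*104.5
print(np.round(np.diff(p,axis=0),1).tolist())
```

```text
[[-9.4, -0.7], [-9.3, -1.5], [-9.1, -2.3], [-8.8, -3.1], [-8.5, -3.9], [-8.1, -4.7], [-7.7, -5.4], [-7.2, -6.0], [-6.6, -6.7], [-6.0, -7.2], [-5.3, -7.7], [-4.6, -8.2], [-3.8, -8.6], [-3.1, -8.9], [-2.3, -9.1], [-1.4, -9.3], [-0.6, -9.4], [0.3, -9.4], [1.1, -9.3], [1.9, -9.2], [2.7, -9.0], [3.5, -8.7], [4.3, -8.3], [5.0, -7.9]]
```

>>> send_rows([
  {"travel": [-9.4,-0.7,0],"rotation": [0,0,0],"gripper": 14},
  {"travel": [-9.3,-1.5,0],"rotation": [0,0,0],"gripper": 14},
  {"travel": [-9.1,-2.3,0],"rotation": [0,0,0],"gripper": 14},
  {"travel": [-8.8,-3.1,0],"rotation": [0,0,0],"gripper": 14},
  {"travel": [-8.5,-3.9,0],"rotation": [0,0,0],"gripper": 14},
  {"travel": [-8.1,-4.7,0],"rotation": [0,0,0],"gripper": 14},
  {"travel": [-7.7,-5.4,0],"rotation": [0,0,0],"gripper": 14},
  {"travel": [-7.2,-6,0],"rotation": [0,0,0],"gripper": 14},
  {"travel": [0,0,0],"rotation": [0,0,0],"gripper": 14},
])

```text
t: 7.33
tcp_pos: [0.5034, 0.0041, 0.0623]
tool_rot: [0.001, 1.0, -0.001, 0.002]
force: [1.1, -0.3, 4.4]
finger_gap: 0.195
```

>>> send_rows([
  {"travel": [-6.6,-6.7,0],"rotation": [0,0,0],"gripper": 14},
  {"travel": [-6,-7.2,0],"rotation": [0,0,0],"gripper": 14},
  {"travel": [-5.3,-7.7,0],"rotation": [0,0,0],"gripper": 14},
  {"travel": [-4.6,-8.2,0],"rotation": [0,0,0],"gripper": 14},
  {"travel": [-3.8,-8.6,0],"rotation": [0,0,0],"gripper": 14},
  {"travel": [-3.1,-8.9,0],"rotation": [0,0,0],"gripper": 14},
  {"travel": [-2.3,-9.1,0],"rotation": [0,0,0],"gripper": 14},
  {"travel": [-1.4,-9.3,0],"rotation": [0,0,0],"gripper": 14},
  {"travel": [0,0,0],"rotation": [0,0,0],"gripper": 14},
])

```text
t: 8.08
tcp_pos: [0.534, -0.0618, 0.0623]
tool_rot: [0.001, 1.0, -0.0, 0.001]
force: [-0.4, -0.8, 6.1]
finger_gap: 0.194
```

>>> send_rows([
  {"travel": [-0.6,-9.4,0],"rotation": [0,0,0],"gripper": 14},
  {"travel": [0.3,-9.4,0],"rotation": [0,0,0],"gripper": 14},
  {"travel": [1.1,-9.3,0],"rotation": [0,0,0],"gripper": 14},
  {"travel": [1.9,-9.2,0],"rotation": [0,0,0],"gripper": 14},
  {"travel": [2.7,-9,0],"rotation": [0,0,0],"gripper": 14},
  {"travel": [0,0,0],"rotation": [0,0,0],"gripper": 14},
])

```text
t: 8.58
tcp_pos: [0.5276, -0.1079, 0.0623]
tool_rot: [0.001, 1.0, -0.0, 0.0]
force: [-1.0, 0.2, 6.6]
finger_gap: 0.193
```

Run:
```python
from h import *
c=manip.calibration("wrist");s=manip.sense();im=manip.snapshot("wrist")[:,:,::-1]
print(s["tcp_pos"],s["force"])
im2=manip.snapshot("top")[:,:,::-1]
cv2.imwrite("pics/w3.png",np.hstack([cv2.resize(im,(400,300)),cv2.resize(im2[100:310,130:410],(400,300))]))
g=cv2.cvtColor(im,cv2.COLOR_BGR2GRAY)
import json;c["cam_to_world"]=np.array(c["cam_to_world"]).tolist();json.dump(c,open("c3.json","w"))
T=np.linalg.inv(c["cam_to_world"])
q=(T@[.4305,-.069,.085,1])[:3];print("pred mid px (400x300 img)",(c["fx"]*q[0]/q[2]+c["cx"])/1.4,(c["fy"]*q[1]/q[2]+c["cy"])/1.4)
```

```text
[ 0.52759696 -0.10786514  0.06233046] [-1.03338579  0.15189791  6.57241792]
pred mid px (400x300 img) 289.03714810185335 1.536138310129291
```

View pics/w3.png

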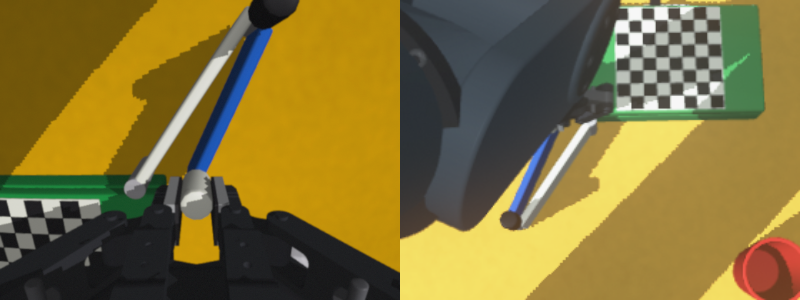

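The fold is nearly done, with the blue leaf about 15° from the white. The middle knob is at about (208,254) in the top view. I'll work out the final shift.

Run:
```python
from h import *
M=plane("top",(208.4,253.5),.085)[:2];P=np.array([.531,-.148]);print(M,np.linalg.norm(P-M))
u=(P-M)/np.linalg.norm(P-M);v=np.array([-u[1],u[0]])
t=P-u*.025+v*.006;s=manip.sense()["tcp_pos"][:2]
print("final",t,"dist now",np.linalg.norm(s-M),"d",t-s)
```

```text
[ 0.42652068 -0.07459021] 0.1276907438819475
final [ 0.51399388 -0.1287181 ] dist now 0.10643596134620222 d [-0.01385595 -0.02155464]
```

>>> send_rows([
  {"travel": [4,-8,0],"rotation": [0,0,0],"gripper": 14},
  {"travel": [5,-8,0],"rotation": [0,0,0],"gripper": 14},
  {"travel": [5,-6,0],"rotation": [0,0,0],"gripper": 14},
  {"travel": [1,-1.5,0],"rotation": [0,0,0],"gripper": 14},
  {"travel": [0,0,0],"rotation": [0,0,0],"gripper": 14},
  {"travel": [0,0,0],"rotation": [0,0,0],"gripper": 14},
])

```text
t: 9.18
tcp_pos: [0.5133, -0.1296, 0.0624]
tool_rot: [0.001, 1.0, 0.0, 0.001]
force: [0.9, 2.6, 7.0]
finger_gap: 0.194
```

Run:
```python
from h import *
im=manip.snapshot("wrist")[:,:,::-1];s=manip.sense();print(s["tcp_pos"],s["force"])
im2=manip.snapshot("top")[:,:,::-1]
cv2.imwrite("pics/w4.png",np.hstack([cv2.resize(im,(400,300)),cv2.resize(im2[100:310,130:410],(400,300))]))
```

```text
[ 0.5133557  -0.12963959  0.06237738] [1.00449831 2.47269835 6.28326934]
```

View pics/w4.png

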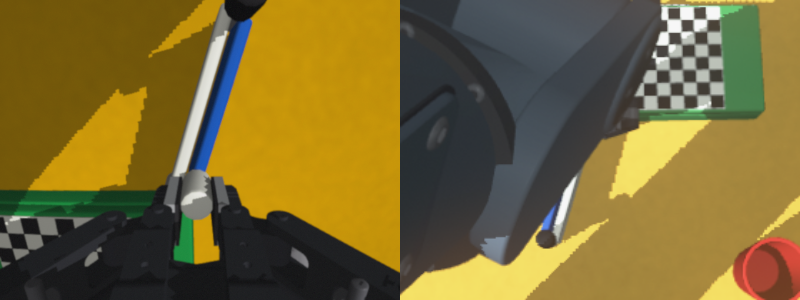

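The leaves look parallel and touching. The end knob is 25.4 mm from the post, against an ideal 25.7 mm. One small press, then I'll release and go up.

>>> send_rows([
  {"travel": [0.5,-2,0],"rotation": [0,0,0],"gripper": 14},
  {"travel": [0,0,0],"rotation": [0,0,0],"gripper": 14},
  {"travel": [0,0,0],"rotation": [0,0,0],"gripper": 14},
  {"travel": [0,0,0],"rotation": [0,0,0],"gripper": 60},
  {"travel": [0,0,0],"rotation": [0,0,0],"gripper": 60},
  {"travel": [0,0,0],"rotation": [0,0,0],"gripper": 60},
  {"travel": [0,0,-20],"rotation": [0,0,0],"gripper": 60},
  {"travel": [0,0,-25],"rotation": [0,0,0],"gripper": 60},
  {"travel": [0,0,-25],"rotation": [0,0,0],"gripper": 60},
  {"travel": [20,10,-10],"rotation": [0,0,0],"gripper": 60},
  {"travel": [20,10,0],"rotation": [0,0,0],"gripper": 60},
  {"travel": [0,0,0],"rotation": [0,0,0],"gripper": 60},
])

```text
t: 10.28
tcp_pos: [0.4672, -0.1092, 0.1418]
tool_rot: [0.0, 1.0, 0.001, -0.003]
force: [-0.8, 0.3, -0.6]
finger_gap: 0.706
```

Run:
```python
from h import *
c=manip.calibration("wrist");s=manip.sense();im=manip.snapshot("wrist")[:,:,::-1]
print(s["tcp_pos"])
cv2.imwrite("pics/w5.png",im)
import json;c["cam_to_world"]=np.array(c["cam_to_world"]).tolist();json.dump(c,open("c5.json","w"))
```

```text
[ 0.46724879 -0.10921042  0.14181263]
```

View pics/w5.png

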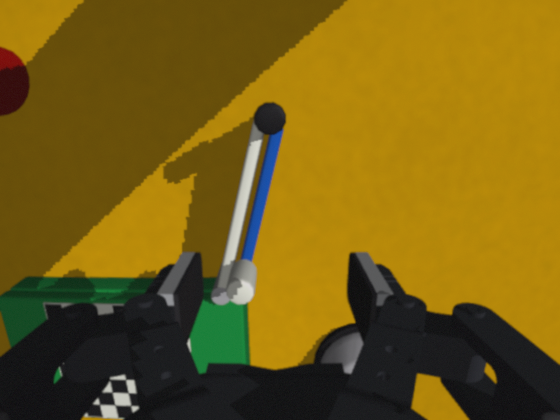

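The pair is folded. In this view the middle knob's top is at (270,118), the end knob's at (240,291) and the post at (221,297).

Run:
```python
from h import *
import json;c=json.load(open("c5.json"))
M=plane("w",(270,117),.085,c)[:2];E=plane("w",(241,291),.085,c)[:2];P=plane("w",(221,297),.05,c)[:2]
print(M,E,P,np.linalg.norm(P-M))
for P in(P,np.array([.531,-.148])):
    u=(P-M)/np.linalg.norm(P-M);v=np.array([-u[1],u[0]]);print("end in mid frame",(E-M)@u,(E-M)@v)
print("go",M-manip.sense()["tcp_pos"][:2])
# home place: box axes from lid corners, x=+y world approx
C=np.array([plane("top",p,.042)[:2] for p in((254,179),(384,178))]);bx=(C[0]-C[1])/np.linalg.norm(C[0]-C[1]);by=np.array([-bx[1],bx[0]])
print(bx,by,"home",P-bx*.130+by*.006)
a0=np.degrees(np.arctan2(*(M-P)[::-1]));H=P-bx*.130+by*.006-P;a1=np.degrees(np.arctan2(*H[::-1]))%360
print(a0,a1)
s=np.radians(np.linspace(a0,a1,25));p=np.c_[-np.cos(s),np.sin(s)]*130
print(np.round(np.diff(p,axis=0),1).tolist())
```

```text
[ 0.40506784 -0.11122603] [ 0.50778513 -0.12938975] [ 0.53159164 -0.14747617] 0.13161437669615558
end in mid frame 0.10374717233867055 0.010829922883906013
end in mid frame 0.10369081140559022 0.011356875802415154
go [-0.06453799 -0.00073745]
[-0.00541862  0.99998532] [-0.99998532 -0.00541862] home [ 0.52570451 -0.2780306 ]
163.72144886123309 267.66792026629867
[[2.4, -9.5], [1.7, -9.7], [0.9, -9.8], [0.2, -9.8], [-0.6, -9.8], [-1.3, -9.7], [-2.0, -9.6], [-2.7, -9.4], [-3.4, -9.2], [-4.1, -8.9], [-4.8, -8.6], [-5.4, -8.2], [-6.0, -7.8], [-6.6, -7.3], [-7.1, -6.8], [-7.6, -6.2], [-8.1, -5.6], [-8.5, -5.0], [-8.8, -4.3], [-9.1, -3.7], [-9.4, -3.0], [-9.6, -2.2], [-9.7, -1.5], [-9.8, -0.8]]
```

The end knob is at (0.104, 0.011) in the middle knob's frame, so the fold is good. Now I'll grip the middle knob and swing the pair home.

>>> send_rows([
  {"travel": [20,0,0],"rotation": [0,0,0],"gripper": 60},
  {"travel": [20,0,0],"rotation": [0,0,0],"gripper": 60},
  {"travel": [20,-1,0],"rotation": [0,0,0],"gripper": 60},
  {"travel": [2,0,0],"rotation": [0,0,0],"gripper": 60},
  {"travel": [0,0,25],"rotation": [0,0,0],"gripper": 60},
  {"travel": [0,0,25],"rotation": [0,0,0],"gripper": 60},
  {"travel": [0,0,20],"rotation": [0,0,0],"gripper": 60},
  {"travel": [0,0,10],"rotation": [0,0,0],"gripper": 60},
  {"travel": [0,0,0],"rotation": [0,0,0],"gripper": 60},
])

```text
t: 11.08
tcp_pos: [0.4105, -0.113, 0.0595]
tool_rot: [0.001, 1.0, 0.001, -0.001]
force: [-0.2, 0.3, 0.9]
finger_gap: 0.707
```

>>> send_rows([
  {"travel": [0,0,0],"rotation": [0,0,0],"gripper": 14},
  {"travel": [0,0,0],"rotation": [0,0,0],"gripper": 14},
  {"travel": [0,0,0],"rotation": [0,0,0],"gripper": 14},
  {"travel": [0,0,0],"rotation": [0,0,0],"gripper": 14},
  {"travel": [0,0,0],"rotation": [0,0,0],"gripper": 14},
  {"travel": [0,0,0],"rotation": [0,0,0],"gripper": 14},
])

```text
t: 11.58
tcp_pos: [0.4108, -0.113, 0.0625]
tool_rot: [0.0, 1.0, -0.001, 0.001]
force: [0.8, -0.1, 3.5]
finger_gap: 0.195
```

>>> send_rows([
  {"travel": [2.4,-9.5,0],"rotation": [0,0,0],"gripper": 14},
  {"travel": [1.7,-9.7,0],"rotation": [0,0,0],"gripper": 14},
  {"travel": [0.9,-9.8,0],"rotation": [0,0,0],"gripper": 14},
  {"travel": [0.2,-9.8,0],"rotation": [0,0,0],"gripper": 14},
  {"travel": [-0.6,-9.8,0],"rotation": [0,0,0],"gripper": 14},
  {"travel": [-1.3,-9.7,0],"rotation": [0,0,0],"gripper": 14},
  {"travel": [-2,-9.6,0],"rotation": [0,0,0],"gripper": 14},
  {"travel": [-2.7,-9.4,0],"rotation": [0,0,0],"gripper": 14},
  {"travel": [0,0,0],"rotation": [0,0,0],"gripper": 14},
])

```text
t: 12.33
tcp_pos: [0.4142, -0.1938, 0.0625]
tool_rot: [0.002, 1.0, -0.002, 0.003]
force: [6.0, 1.2, 3.9]
finger_gap: 0.191
```

>>> send_rows([
  {"travel": [-3.4,-9.2,0],"rotation": [0,0,0],"gripper": 14},
  {"travel": [-4.1,-8.9,0],"rotation": [0,0,0],"gripper": 14},
  {"travel": [-4.8,-8.6,0],"rotation": [0,0,0],"gripper": 14},
  {"travel": [-5.4,-8.2,0],"rotation": [0,0,0],"gripper": 14},
  {"travel": [-6,-7.8,0],"rotation": [0,0,0],"gripper": 14},
  {"travel": [-6.6,-7.3,0],"rotation": [0,0,0],"gripper": 14},
  {"travel": [-7.1,-6.8,0],"rotation": [0,0,0],"gripper": 14},
  {"travel": [-7.6,-6.2,0],"rotation": [0,0,0],"gripper": 14},
  {"travel": [0,0,0],"rotation": [0,0,0],"gripper": 14},
])

```text
t: 13.08
tcp_pos: [0.4584, -0.2527, 0.0624]
tool_rot: [0.002, 1.0, 0.001, 0.002]
force: [5.9, 7.2, 7.2]
finger_gap: 0.196
```

>>> send_rows([
  {"travel": [-8.1,-4.6,0],"rotation": [0,0,0],"gripper": 14},
  {"travel": [-8.5,-4,0],"rotation": [0,0,0],"gripper": 14},
  {"travel": [-8.8,-3.6,0],"rotation": [0,0,0],"gripper": 14},
  {"travel": [-9.1,-3,0],"rotation": [0,0,0],"gripper": 14},
  {"travel": [-9.4,-2.6,0],"rotation": [0,0,0],"gripper": 14},
  {"travel": [-9.6,-2.2,0],"rotation": [0,0,0],"gripper": 14},
  {"travel": [-9.7,-1.5,0],"rotation": [0,0,0],"gripper": 14},
  {"travel": [0,0,0],"rotation": [0,0,0],"gripper": 14},
])

```text
t: 13.75
tcp_pos: [0.521, -0.2771, 0.0626]
tool_rot: [-0.0, 1.0, -0.002, 0.001]
force: [0.9, -4.0, 5.5]
finger_gap: 0.193
```

>>> send_rows([
  {"travel": [-6,-1.5,0],"rotation": [0,0,0],"gripper": 14},
  {"travel": [-5,0,0],"rotation": [0,0,0],"gripper": 14},
  {"travel": [0,0,0],"rotation": [0,0,0],"gripper": 14},
  {"travel": [0,0,0],"rotation": [0,0,0],"gripper": 14},
])

```text
t: 14.08
tcp_pos: [0.5309, -0.2779, 0.0626]
tool_rot: [0.0, 1.0, -0.002, 0.001]
force: [0.9, -4.7, 4.5]
finger_gap: 0.196
```

>>> send_rows([
  {"travel": [-3,0,0],"rotation": [0,0,0],"gripper": 14},
  {"travel": [0,0,0],"rotation": [0,0,0],"gripper": 14},
  {"travel": [0,0,0],"rotation": [0,0,0],"gripper": 14},
  {"travel": [0,0,0],"rotation": [0,0,0],"gripper": 60},
  {"travel": [0,0,0],"rotation": [0,0,0],"gripper": 60},
  {"travel": [0,0,0],"rotation": [0,0,0],"gripper": 60},
  {"travel": [0,0,-20],"rotation": [0,0,0],"gripper": 60},
  {"travel": [0,0,-25],"rotation": [0,0,0],"gripper": 60},
  {"travel": [0,0,-30],"rotation": [0,0,0],"gripper": 60},
  {"travel": [0,0,-30],"rotation": [0,0,0],"gripper": 60},
])

```text
t: 14.92
tcp_pos: [0.5324, -0.2748, 0.1665]
tool_rot: [0.0, 1.0, 0.001, -0.002]
force: [0.5, 0.3, -0.6]
finger_gap: 0.705
```

>>> send_rows([
  {"travel": [0,35,-15],"rotation": [0,0,0],"gripper": 60},
  {"travel": [0,35,0],"rotation": [0,0,0],"gripper": 60},
  {"travel": [0,35,0],"rotation": [0,0,0],"gripper": 60},
  {"travel": [0,35,0],"rotation": [0,0,0],"gripper": 60},
  {"travel": [0,35,0],"rotation": [0,0,0],"gripper": 60},
  {"travel": [0,35,0],"rotation": [0,0,0],"gripper": 60},
  {"travel": [0,35,0],"rotation": [0,0,0],"gripper": 60},
  {"travel": [0,35,0],"rotation": [0,0,0],"gripper": 60},
  {"travel": [0,35,0],"rotation": [0,0,0],"gripper": 60},
  {"travel": [0,35,0],"rotation": [0,0,0],"gripper": 60},
  {"travel": [0,35,0],"rotation": [0,0,0],"gripper": 60},
  {"travel": [0,0,0],"rotation": [0,0,0],"gripper": 60},
])

```text
t: 15.92
tcp_pos: [0.5318, 0.1148, 0.1812]
tool_rot: [-0.003, 1.0, 0.001, -0.001]
force: [0.1, -0.2, -0.3]
finger_gap: 0.7
```

Run:
```python
from h import *
im=manip.snapshot("top")[:,:,::-1];print(manip.sense()["tcp_pos"])
cv2.imwrite("pics/t6.png",cv2.resize(im[90:330,150:430],None,fx=2.5,fy=2.5,interpolation=cv2.INTER_CUBIC))
```

```text
[0.53219158 0.11221862 0.18113623]
```

View pics/t6.png

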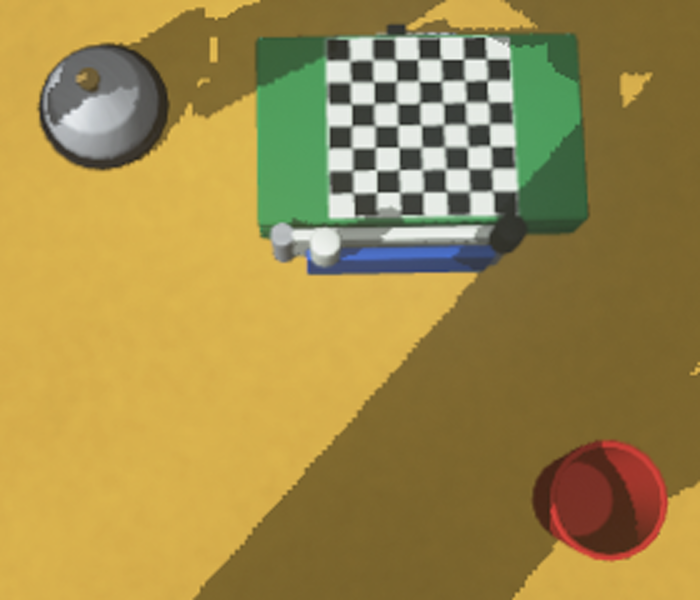

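The picture shows the pair lying along the side of the box: post at (284,241), end knob at (325,246), middle knob at (508,233). The cup stands with its rim centred near (608,500). I'll check the numbers and hand in.

Run:
```python
from h import *
f=lambda x,y,z:plane("top",(150+x/2.5,90+y/2.5),z)[:2]
M=f(508,233,.085);E=f(325,246,.085);C=f(608,500,.085);P=np.array([.531,-.148])
u=(P-M)/np.linalg.norm(P-M);v=np.array([-u[1],u[0]])
print("mid",M,"box xy",.085+(M-P)[1],.068-(M-P)[0],"end in mid",(E-M)@u,(E-M)@v,"cup",C,f((393-150)*2.5,(290-90)*2.5,.085))
ok=.085+(M-P)[1]<-.03 and .068-(M-P)[0]<.094 and (E-M)@u>.093 and (E-M)@v<.024
print(ok)
if ok: manip.sign_off()
```

```text
mid [ 0.52382006 -0.27531969] box xy -0.04231968655013617 0.07517993745086698 end in mid 0.10195235861485363 0.012884243810965486 cup [ 0.37547312 -0.32579706] [ 0.37547685 -0.3255215 ]
True
the job is handed in; nothing more can be done
```

The fence is folded and lying flat against the box, and I handed the job in at about 16 s of the 48 s allowed; the hand-in reports no verdict.

- **Swing out:** The end knob started inside the arm's minimum reach. I first swung the whole fence about 30° clockwise by the middle knob to bring it within reach.
- **Fold:** I folded the blue leaf onto the white one by the end knob while the white leaf still stood out. After release, the end knob measured (104, 11) mm in the middle knob's frame. The limits are above 90 and below 27.
- **Swing home:** I then swung the pair home by the middle knob, released it and moved the arm clear.

The last check, from the top camera:

| Item | Measured | Limit |
|---|---|---|
| Middle knob, box x | -42 mm | below -25 mm |
| Middle knob, box y | 75 mm | below 99 mm |
| End knob, x in middle knob's frame | 102 mm | above 90 mm |
| End knob, y in middle knob's frame | 13 mm | below 27 mm |
| Dice cup movement | under 1 mm, upright | 20 mm |

No check failed. The end knob's y measured 11 to 13 mm rather than the ideal 6 mm, which is within tolerance. I did not feel the white leaf reach its stop, but its position is within 3 mm of fully home.

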